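# Take the rotor off the mini centrifuge's drive shaft

## Robot

A 7-joint arm with a two-finger parallel gripper is mounted at the origin on a cart in front of the work surface, level with it; the furniture and walls round the work are solid. World frame = base frame: x ahead of the robot, y to its left, z up, the work surface at z = 0. Lengths are in m, angles in degrees, forces in N, time in s.
With the tool pointing down it reaches from about 0.425 to 0.875 m from the base axis. Payload 8.4 kg.
Tool frame: the origin (TCP) lies between the finger pads; the fingertips stand 17 mm ahead of it and the grasp point (between the pads) lies 2 mm behind it (bot.finger_overhang is the distance from the TCP to the fingertips, in m); z points along the fingers, y is the direction in which the jaws open and shut (so a half turn about z gives the same grasp; the last joint's range is limited). The gripper opens to 85 mm and grips with 20 to 120 N. Pads are 22 mm wide; open, the fingers measure 114 mm over their backs; the gripper's body (76 mm by 85 mm) begins 54 mm behind the grasp point. The pads swing forward as they close: fully open they stand 13 mm farther back than shut.
Start: joints at [65.764, 19.091, 2.286, 83.961, -0.768, 76.965, -3.352], TCP at [0.207, -0.616, 0.226] pointing down, gripper open.
Joint ranges: [-147.57, 147.57], [-21.85, 119.76], [-74.77, 79.35], [14.55, 137.4], [-85.83, 265.84], [4.83, 119.75], [-152.11, 152.11]. Speed limits (degrees/s): [127.2, 127.2, 159.86, 159.86, 180, 180, 180].

## Interface

Orientations are given as a 3x3 rotation matrix whose columns are the frame's x, y, z axes.
In Python, from cell import bot gives the robot as it stands. The module is installed in compiled form; this text tells all that it offers. Calls block until the motion is done:
- bot.move_ptp(position, orientation): joint-space move of the TCP to a pose.
- bot.move_linear(position, ori=None, feed=0.15, f_stop=None): straight line of the TCP; ori=None keeps the orientation; feed is the mean speed in m/s. With f_stop (N) it stops when the force on the tool has changed by that much, and returns True; else False.
- bot.set_joints(angles): joint-space move.
- bot.gripper_to(opening, force=None): finger opening in m; force is the grip in N (None keeps the last); returns when the fingers have stopped.
- bot.hold(seconds).
- bot.ik(position, orientation): joint angles nearest the present ones, or None.
- bot.capture(name): name is "scene" or "top"; returns a dict with "image" (420x560x3 uint8, red, green, blue), "z_map" (420x560 float32, m along the optical axis (not along the pixel's ray), 0 where there is no reading), "fx", "fy", "cx", "cy" (pixels), "pose" (4x4, takes a point from camera to world coordinates). Camera axes: x right, y down, z forward; pixel columns grow to the right and rows downward; lengths in m; the calibration is good to about 2 mm. A picture is of the moment at which its call begins.
A pose or a line that the arm cannot do raises bot.IKError and nothing moves.
- bot.job_done(): hands the job in, once; it reports no verdict.
Trained networks look in the newest picture that a camera, given by its name, has taken for a name from the list of things; names that differ only in an ending like _2 or _b are one class to them, and where a whole thing is asked for, a point or a joint stands for the part that bears it (a point fixed in the world has none). Each returns a list of dicts, best first, with "conf" (0 to 1); they miss things now and then, are a little off and sometimes report something else, mostly with a low value. They report only what shows in the picture. A call takes as long as a camera call.
- bot.search_frame(camera, target): "xyz" ([x, y, z] in m, in world coordinates, good to about 4 mm: the middle of the surface that is visible of it).
Readings, each from a call of its own:
- bot.get_time_s(): time.
- bot.get_q(): joint angles.
- bot.get_qvel(): joint speeds.
- bot.get_tau(): joint torques, N m.
- bot.get_position(): TCP position.
- bot.get_orientation(): TCP orientation.
- bot.get_wrist_force(): force on the tool from outside, world axes, zero at the start.
- bot.get_wrist_torque(): the same for the moment, N m.
- bot.get_opening(): finger opening in m.
Only numpy, scipy, OpenCV 4.12 (cv2) and the standard library are available. Lean on these libraries where they do the work, as an engineer would, in place of code of your own. Each camera call takes 0.05 s, during which the arm holds its last target. There are 200 camera calls.

## Task

The centrifuge rotor is due for washing: hold it by its hub, turn it anticlockwise (seen from above) until you feel the bayonet's stop, ease it back a touch so that it is free, and draw it straight up off the drive shaft. Do not strain the shaft at any time, neither at the stop nor by pulling or pushing sideways. Then set the rotor down gently, upright, in the middle of the wash tray, and leave the bottles standing where they are.

Things in the scene. Friction and masses are not known exactly. Their poses are not given: they have to be found in the camera images.
- centrifuge: Round white mini centrifuge, 162 mm wide, fixed; rim of its open bowl 80 mm above the table. Origin on the drive axis at table level, z up. The control nose is at -x (front); the lid stands open at +x, leaning back, 75 mm or more from the axis. The upright drive shaft, fixed at its foot and braked, must never bear more than 50 N from the rotor, all contacts summed.
- shaft_seat (a point): Top of the steel flange that carries the rotor, on the drive axis, 56 mm above the table. The shaft above it is 12 mm thick, 66 mm long. Through the shaft, 13 to 18 mm above this point and hidden in the seated rotor, runs a bayonet pin 26 mm long and 5 mm square. It points anywhere from 0.28 to 1.28 rad anticlockwise of the centrifuge's x axis; where is not reported.
- shaft_tip (a point): Open upper end of the drive shaft, on its axis, 122 mm above the table.
- rotor: Loose aluminium and blue rotor, 100 mm wide, 0.20 to 0.33 kg. Origin at the centre of its underside, z up along its bore. Disc from z = 0 to 22 mm, on it a blue grip hub 40 mm long (x), 30 mm across its two ribbed flats (at y = +-15 mm: grip along y), z = 22 to 59 mm. The shaft passes through its 15 mm bore (1.5 mm play all round) and shows 7 mm above the hub.
- rotor_hub (a point): Centre of the grip hub, on the rotor's axis, 44 mm above its underside: the height to grip. Locked, the rotor lifts only 3 mm. Turned anticlockwise from above (yaw grows), by 0.34 to 1.44 rad from the start, it meets a rigid stop, when its x axis is 0.11 rad past the pin. Eased back 0.11 rad it is free (0.1 rad either way) and slides straight up, clear of the shaft after 66 mm.
- rotor_bayonet (a point): Bayonet in the rotor, on its axis, 10 mm above its underside: top of the floor that the pin passes by the keyway. The stop is stiff: 0.01 rad further adds about 0.15 N m. 0.2 to 0.3 N m is plenty to feel it; 0.6 N m (25 N on each end of the pin) is too much. Over 8 N of upward pull beyond the weight means that it is still locked.
- wash_tray: Shallow steel tray, 190 mm (x) by 165 mm (y), rim 20 mm high, fixed. Origin at the centre of its underside, on the table.
- tray_mat (a point): Centre of the black ribbed mat in the tray, on its upper side, 10 mm above the table; the rotor's underside comes to rest here.
- bottle_white_mid (a point): Centre of a small loose white bottle, 30 mm wide, 52 mm high, standing in front between centrifuge and tray; to be left alone.
- bottle_standard_mid (a point): Centre of a loose white bottle with grey cap and green band, 33 mm wide, 83 mm high, standing behind between centrifuge and tray; to be left alone.

How it is judged:
By the outcome, as a careful person would: the job done as asked, in the order asked, and still so for the second after the job is handed in, with the robot touching nothing.
It also fails if it takes over 72 s, if anything falls off the work surface, if the arm or the gripper's body presses on something with over 40 N, if the wrist force passes 120 N, or if a joint passes its speed limit or range.

## Working session

There is one attempt and no reset: what is moved stays moved. The work goes in short steps, each a Python script; the robot and the scene stay as the last script left them, time stands still between calls to the robot, and variables do not carry over. Pictures are saved under pics/ and viewed, about 8 in all and at most 12, crops included, and the job is handed in when it is done.

```bash
mkdir -p pics
python3 - <<'E'
from cell import bot
import cv2,numpy as np
for c in("scene","top"):
    d=bot.capture(c); cv2.imwrite(f"pics/{c}0.png",d["image"][:,:,::-1]); np.savez(f"{c}0.npz",**d)
    print(c,d["fx"],d["cx"],d["cy"],d["pose"].round(3).tolist())
    for t in("centrifuge","rotor","rotor_hub","shaft_tip","wash_tray","tray_mat","bottle_white_mid","bottle_standard_mid"):
        print(t,[(np.round(r["xyz"],4).tolist(),round(r["conf"],2)) for r in bot.search_frame(c,t)[:2]])
print(bot.get_time_s(),bot.get_orientation().round(3).tolist())
E
ls
```

```text
scene 457.0136757621679 277.282956210166 216.9279277027281 [[-0.795, -0.455, 0.401, 0.128], [-0.607, 0.586, -0.537, 0.204], [0.009, -0.67, -0.742, 0.775], [0.0, 0.0, 0.0, 1.0]]
centrifuge [([0.5585, -0.4264, 0.0743], 0.94)]
rotor [([0.507, -0.4451, 0.0804], 0.67), ([0.5585, -0.4272, 0.08], 0.51)]
rotor_hub [([0.5041, -0.451, 0.0744], 0.78)]
shaft_tip [([0.5545, -0.4276, 0.0776], 0.73)]
wash_tray []
tray_mat [([0.492, -0.1884, 0.0095], 0.95)]
bottle_white_mid [([0.3006, -0.2871, 0.0382], 0.91)]
bottle_standard_mid [([0.7148, -0.252, 0.0536], 0.68)]
top 384.9369402870302 277.9772362466032 210.41850645602236 [[-0.029, -0.984, 0.175, 0.361], [-1.0, 0.027, -0.014, -0.294], [0.009, -0.176, -0.984, 0.94], [0.0, 0.0, 0.0, 1.0]]
centrifuge [([0.5808, -0.4392, 0.0849], 0.88)]
rotor [([0.5102, -0.4575, 0.0786], 0.93)]
rotor_hub [([0.5137, -0.4522, 0.0772], 0.73)]
shaft_tip [([0.5805, -0.4448, 0.081], 0.58)]
wash_tray [([0.5005, -0.1963, 0.0105], 0.86)]
tray_mat [([0.4961, -0.1887, 0.011], 0.63)]
bottle_white_mid [([0.5832, -0.442, 0.0793], 0.64), ([0.3072, -0.2963, 0.0528], 0.63)]
bottle_standard_mid [([0.7092, -0.257, 0.0633], 0.71)]
0.9 [[0.948, 0.318, -0.0], [0.318, -0.948, 0.0], [-0.0, -0.0, -1.0]]
pics
scene0.npz
top0.npz
```

View pics/scene0.png

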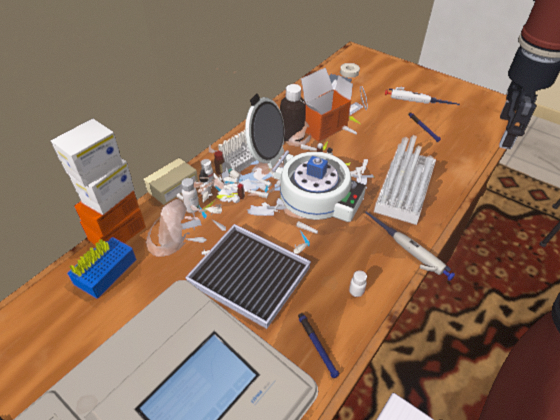

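View pics/top0.png

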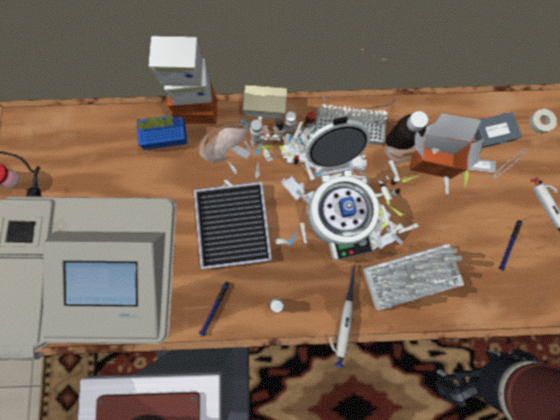

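Scene view: rotor hub at (318,166), tray centre at (250,273), white bottle (358,284). Top view: hub (347,207), tray (233,225), white bottle (277,305), standard bottle about (256,130). Next I'll refine from the depth maps.

```bash
cat > h.py <<'E'
import numpy as np,cv2
def cloud(d):
    v,u=np.mgrid[:420,:560]; z=d["z_map"]
    P=np.stack([(u-d["cx"])/d["fx"]*z,(v-d["cy"])/d["fy"]*z,z],-1)
    W=P@d["pose"][:3,:3].T+d["pose"][:3,3]; W[z<=0]=np.nan
    return W
def proj(d,p):
    c=np.linalg.inv(d["pose"])@np.append(p,1); return d["fx"]*c[0]/c[2]+d["cx"],d["fy"]*c[1]/c[2]+d["cy"]
E
python3 - <<'E'
import numpy as np,cv2
from h import *
from scipy.optimize import least_squares
tiles=[]
for n,(u,v) in (("scene",(318,175)),("top",(347,210))):
    d=dict(np.load(n+"0.npz")); W=cloud(d); im=d["image"].astype(int)
    near=np.hypot(W[...,0]-.51,W[...,1]+.455)<.11
    blue=(im[...,2]>im[...,0]+30)&(im[...,2]>im[...,1]+15)&near
    B=W[blue]; print(n,"blue",len(B),np.percentile(B,[5,50,95],axis=0).round(4).tolist())
    top=B[B[:,2]>np.percentile(B[:,2],95)-.008]; print(" hubtop",len(top),top.mean(0).round(4), cv2.minAreaRect((top[:,:2]*1000).astype(np.float32)))
    # rim circle
    hi=near&(W[...,2]>.072)&(W[...,2]<.09)&(im.min(-1)>150); R=W[hi]
    r=least_squares(lambda p:np.hypot(R[:,0]-p[0],R[:,1]-p[1])-p[2],[.51,-.455,.075],loss="soft_l1",f_scale=.003)
    print(" rim",len(R),r.x.round(4),np.median(R[:,2]).round(4))
    # tray: dark + grey area, height 5..25mm
    tr=(abs(W[...,0]-.495)<.13)&(abs(W[...,1]+.19)<.12)&(W[...,2]>.006)&(W[...,2]<.03)
    k,l,s,c=cv2.connectedComponentsWithStats(tr.astype(np.uint8)); i=1+s[1:,4].argmax(); T=W[l==i]
    print(" tray",len(T),cv2.minAreaRect((T[:,:2]*1000).astype(np.float32)))
    dk=(im.max(-1)<70)&tr; T=W[dk]; print(" mat",len(T),cv2.minAreaRect((T[:,:2]*1000).astype(np.float32)),np.median(T[:,2]))
    # lid points
    L=(np.hypot(W[...,0]-.51,W[...,1]+.455)<.2)&(W[...,2]>.11)&(W[...,0]>.56); print(" lid",W[L].mean(0).round(3),np.percentile(W[L],[1,99],axis=0).round(3).tolist())
    tiles.append(cv2.resize(d["image"][v-36:v+36,u-48:u+48,::-1],(400,300),interpolation=cv2.INTER_CUBIC))
cv2.imwrite("pics/crop.png",np.hstack(tiles))
E
```

```text
scene blue 480 [[0.4678, -0.4658, 0.0287], [0.5108, -0.4446, 0.0943], [0.557, -0.3814, 0.1167]]
 hubtop 145 [ 0.514  -0.4541  0.1148] ((515.4744262695312, -456.44793701171875), (39.33528137207031, 28.418184280395508), 10.612407684326172)
 rim 1742 [ 0.5195 -0.4582  0.0677] 0.0792
 tray 6939 ((505.2073974609375, -193.30197143554688), (212.89134216308594, 169.65309143066406), 5.490855693817139)
 mat 3146 ((497.86297607421875, -194.27734375), (178.6505126953125, 151.4642333984375), 5.544371128082275) 0.010847904084036075
 lid [ 0.638 -0.425  0.169] [[0.613, -0.498, 0.112], [0.668, -0.366, 0.232]]
top blue 222 [[0.4959, -0.4732, 0.0969], [0.5117, -0.4558, 0.114], [0.5338, -0.4429, 0.1168]]
 hubtop 191 [ 0.5141 -0.4571  0.1143] ((515.01123046875, -458.5044250488281), (39.6239128112793, 30.993846893310547), 12.151448249816895)
 rim 2118 [ 0.5186 -0.4593  0.0661] 0.0782
 tray 5431 ((500.6552734375, -192.23837280273438), (205.73167419433594, 167.84445190429688), 5.522791862487793)
 mat 2807 ((495.9955749511719, -192.67823791503906), (180.87411499023438, 154.4608917236328), 5.533631801605225) 0.009486536874604545
 lid [ 0.64  -0.432  0.172] [[0.612, -0.5, 0.112], [0.668, -0.367, 0.231]]
```

View pics/crop.png

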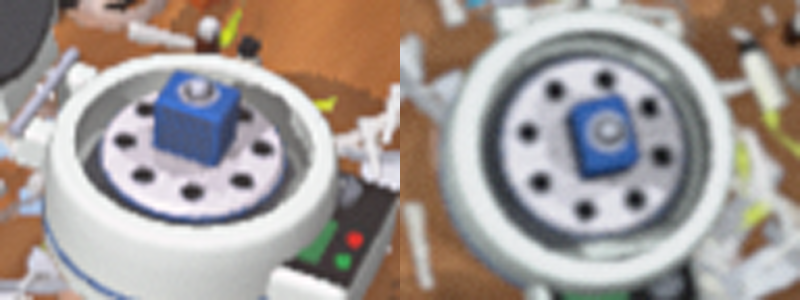

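The crop shows the hub's flats clearly. Both views give the hub centre as about (0.515, -0.4575), top at z≈0.115, yaw ≈11.5°, with the tray mat at (0.497, -0.1935). Next I approach with a half-open gripper, after checking IK over the whole turn.

```bash
cat >> h.py <<'E'
from cell import bot
def R(a):
    a=np.deg2rad(a);c,s=np.cos(a),np.sin(a); return np.array([[c,s,0],[s,-c,0],[0,0,-1.]])
def st(m=""): 
    print(m,"t%.2f"%bot.get_time_s(),"p",(np.array(bot.get_position())*1000).round(2),"F",np.round(bot.get_wrist_force(),2),"M",np.round(bot.get_wrist_torque(),3),"op %.4f"%bot.get_opening())
E
python3 - <<'E'
from h import *
a0=11.4
for a in (a0,a0+50,a0+85,a0+180,a0+265): print(a,[None if (q:=bot.ik([.515,-.4575,z],R(a))) is None else np.round(q,0).tolist() for z in (.098,.2)])
print([bot.ik([.497,-.1935,z],R(a)) is not None for a in(a0+20,a0+83) for z in(.052,.2)])
st()
bot.move_ptp([.515,-.4575,.2],R(a0)); bot.gripper_to(.055,20); st("above")
print(bot.move_linear([.515,-.4575,.098],feed=.08,f_stop=4)); st("down")
for c in("scene","top"):
    d=bot.capture(c); np.savez(c+"1.npz",**d); u,v=map(int,proj(d,[.515,-.4575,.1])); cv2.imwrite(f"pics/{c}1.png",cv2.resize(d["image"][v-45:v+45,u-45:u+45,::-1],(400,400)))
cv2.imwrite("pics/d1.png",np.hstack([cv2.imread("pics/scene1.png"),cv2.imread("pics/top1.png")]))
E
```

```text
11.4 [[42.0, 29.0, -5.0, 86.0, 3.0, 66.0, -43.0], [42.0, 25.0, -5.0, 79.0, 2.0, 76.0, -42.0]]
61.4 [[46.0, 29.0, -12.0, 86.0, 6.0, 66.0, 5.0], [46.0, 25.0, -12.0, 79.0, 5.0, 76.0, 6.0]]
96.4 [[50.0, 29.0, -16.0, 85.0, 9.0, 66.0, 38.0], [50.0, 25.0, -17.0, 79.0, 7.0, 77.0, 39.0]]
191.4 [[59.0, 32.0, -30.0, 85.0, 16.0, 68.0, 128.0], [59.0, 27.0, -30.0, 78.0, 13.0, 78.0, 130.0]]
276.4 [[32.0, 29.0, 8.0, 87.0, -4.0, 65.0, -133.0], [33.0, 24.0, 7.0, 80.0, -3.0, 76.0, -133.0]]
[True, True, True, True]
 t0.90 p [ 206.78 -616.19  225.8 ] F [ 0.09  0.55 -0.7 ] M [-0.003  0.033 -0.013] op 0.0854
above t2.62 p [ 514.71 -457.82  200.07] F [ 0.08 -0.38 -0.2 ] M [ 0.031 -0.002 -0.045] op 0.0552
False
down t4.04 p [ 515.32 -457.79   98.72] F [-0.1   0.11 -0.47] M [ 0.023 -0.013  0.031] op 0.0548
```

View pics/d1.png

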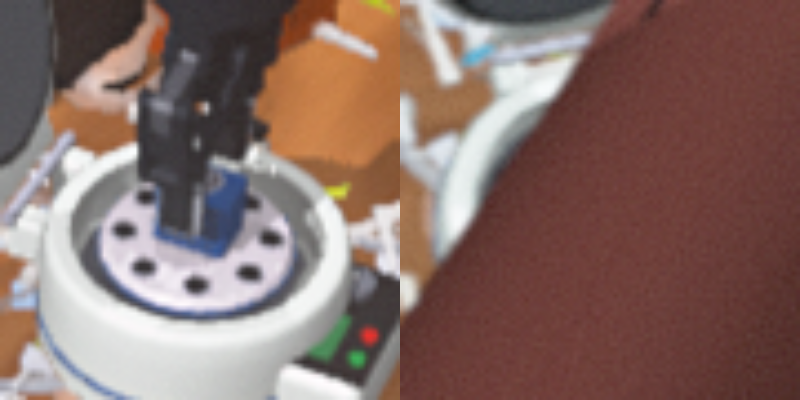

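The scene view (left half) shows the fingers straddling the hub's flats around (185,200), roughly central. The top view is blocked by the arm. I'll close gently and check forces.

Run:
```python
from h import *
bot.gripper_to(.036,20); st("pre")
bot.gripper_to(.0,20); st("grip"); bot.hold(.2); st()
F=np.array([(bot.hold(.02),bot.get_wrist_force())[1] for _ in range(10)]); print(F.mean(0),F.std(0))
```

```text
pre t4.47 p [ 515.04 -457.49   98.06] F [-0.25 -0.24  0.22] M [-0.014 -0.016  0.021] op 0.0357
grip t4.68 p [ 515.11 -457.83   98.23] F [ 0.79 -1.13  1.07] M [-0.348 -0.071  0.052] op 0.0295
 t4.88 p [ 515.09 -457.85   98.26] F [ 0.76 -1.3   1.4 ] M [-0.455 -0.13   0.02 ] op 0.0294
[ 0.37731298 -2.11895132  1.73245538] [0.49039411 0.321238   0.69127772]
```

```bash
cat >> h.py <<'E'
def rd(n=8):
    A=np.array([(bot.hold(.01),np.r_[bot.get_wrist_force(),bot.get_wrist_torque(),bot.get_position()])[1] for _ in range(n)]).mean(0); return A[:3],A[3:6],A[6:]
def center(a,cmd,off=.0035,fs=3):
    """probe along hub x and y directions (commanded TCP); return centred command"""
    c=np.array(cmd,float)
    for k in (0,1):
        u=R(a)[:,k]; e=[]
        for s in(1,-1):
            hit=bot.move_linear(c+s*off*u,feed=.008,f_stop=fs); p=np.array(bot.get_position())
            e.append(np.dot(p-c,u)); F=np.array(bot.get_wrist_force()).round(1); print("  ax",k,s,hit,"%.2fmm"%(e[-1]*1e3),F)
            bot.move_linear(c,feed=.02)
        c=c+u*(e[0]+e[1])/2; bot.move_linear(c,feed=.02)
    return c
E
python3 - <<'E'
from h import *
bot.gripper_to(.0,50); F0=rd(); print(F0[0].round(2),F0[1].round(3))
c=np.array([.515,-.4575,.0995])
print(bot.move_linear(c,feed=.01,f_stop=9)); F1=rd(); print("lift",F1[0].round(2),F1[1].round(3),F1[2].round(5))
c=center(11.4,c); st("c"); print(c.round(5).tolist())
E
```

```text
[ 0.38 -2.37  3.74] [-0.585 -0.056 -0.002]
True
lift [ 0.54 -0.98  1.8 ] [-0.124 -0.128 -0.012] [ 0.51457 -0.4579   0.09837]
  ax 0 1 True 0.70mm [0.4 1.  4.3]
  ax 0 -1 True -1.71mm [ 1.3 -1.7 -1. ]
  ax 1 1 True 0.25mm [-0.4 -0.8  0. ]
  ax 1 -1 True 0.18mm [ 1.2 -2.3 -1.1]
c t8.31 p [ 514.35 -457.8    99.37] F [ 0.16 -1.65 -2.15] M [-0.617  0.162  0.028] op 0.0288
[0.51455, -0.45781, 0.0995]
```

f_stop is triggered by noise at this level, so I'll use stepped moves with averaged force instead.

Run:
```python
from h import *
c=np.array([.51455,-.45781,.0995])
def at(d,m):
    bot.move_linear(c+d,feed=.01); bot.hold(.1); F,M,p=rd(10); print(m,"F",F.round(1),"M",M.round(2),"p",(p*1e3).round(2),flush=True)
at(np.zeros(3),"0")
Rm=R(11.4)
for k in(0,1):
    for s in(.8,-.8): at(Rm[:,k]*s*1e-3,(k,s))
at(np.zeros(3),"0")
print(bot.get_time_s())
```

```text
0 F [-0.8 -3.  -2.4] M [-0.61  0.19 -0.01] p [ 514.42 -457.79   99.39]
(0, 0.8) F [-0.6 -2.9 -2.8] M [-0.59  0.08 -0.01] p [ 515.44 -457.59   99.48]
(0, -0.8) F [ 1.8 -2.2 -2. ] M [-0.51 -0.44  0.01] p [ 514.1  -457.87   99.69]
(1, 0.8) F [ 0.1  0.1 -2.1] M [-0.01 -0.01  0.01] p [ 514.52 -458.31   99.27]
(1, -0.8) F [ 2.1 -4.9 -5. ] M [-1.06 -0.41 -0.02] p [ 514.32 -457.7    99.55]
0 F [-0.1 -2.5 -2.9] M [-0.55  0.03 -0.01] p [ 514.42 -457.8    99.51]
11.0417
```

Run:
```python
from h import *
c=np.array([.51455,-.45781,.0995]); Rm=R(11.4)
for x,y in((0,.8),(.7,1.5),(1.3,2.2),(1.3,3.2),(1.3,4.0),(1.3,2.2),(2.3,2.2),(3.1,2.2),(0.3,2.2),(-.5,2.2),(1.3,2.2)):
    bot.move_linear(c+Rm[:,0]*x*1e-3+Rm[:,1]*y*1e-3,feed=.02); bot.hold(.05); F,M,p=rd(8); print((x,y),"Floc",(Rm.T@F).round(1),"Mloc",(Rm.T@M).round(2),"p",(Rm.T@(p-c)*1e3).round(2),flush=True)
    if np.hypot(*F[:2])>9: print("big");break
print(bot.get_time_s())
```

```text
(0, 0.8) Floc [0.2 0.1 2.3] Mloc [-0.   -0.01 -0.03] p [0.29 0.37 0.03]
(0.7, 1.5) Floc [-0.3  0.1  2.4] Mloc [-0.    0.   -0.01] p [0.75 1.46 0.01]
(1.3, 2.2) Floc [-0.5 -0.9  2.1] Mloc [ 0.24 -0.07 -0.01] p [1.28 2.05 0.08]
(1.3, 3.2) Floc [-0.8 -5.   0.4] Mloc [ 1.4  -0.28 -0.01] p [1.39 2.43 0.16]
(1.3, 4.0) Floc [-1.3 -7.5 -0.7] Mloc [ 1.96 -0.4  -0.01] p [1.47 2.6  0.22]
(1.3, 2.2) Floc [-0.  -2.7  2.3] Mloc [0.71 0.02 0.  ] p [1.4  2.21 0.05]
(2.3, 2.2) Floc [-2.6 -3.2  1.4] Mloc [ 0.86 -0.64 -0.01] p [1.88 2.27 0.1 ]
(3.1, 2.2) Floc [-4.7 -3.9  0. ] Mloc [ 1.03 -1.2  -0.01] p [2.01 2.28 0.14]
(0.3, 2.2) Floc [ 0.8 -2.3  2.6] Mloc [ 0.61  0.16 -0.01] p [ 0.76  2.16 -0.06]
(-0.5, 2.2) Floc [ 1.7 -2.4  2.1] Mloc [0.65 0.41 0.  ] p [-0.22  2.17 -0.11]
(1.3, 2.2) Floc [-0.7 -2.8  1.9] Mloc [ 0.79 -0.18  0.  ] p [1.02 2.22 0.07]
15.1167
```

Lateral compliance is about 3 N/mm. The free window's centre is about (+0.8, +1.1) mm in the hub frame, and the weight is about 2.3 N. Now I'll turn in 1° steps, correcting side force as I go, until the stop torque shows.

```bash
cat > turn.py <<'E'
from h import *
import json
c=np.array([.51555,-.45873,.0995]); a=11.4
bot.move_linear(c,feed=.02); bot.hold(.1); F,M,p=rd(10); Mz0=M[2]; print("start",F.round(1),M.round(2),bot.get_time_s())
while a<11.4+90:
    a+=1; bot.move_ptp(c,R(a)); F,M,p=rd(3); dz=M[2]-Mz0
    f=F.copy(); f[2]=0
    if dz<-.08:
        bot.hold(.08); F,M,p=rd(8); dz=M[2]-Mz0; print("?",a,dz.round(3),F.round(1))
        if dz<-.15: break
    n=np.linalg.norm(f)
    if n>1.2: c=c+f/n*min(.00015*n,.0006)
    if int(a)%5==0 or n>5: print(round(a,1),F.round(1),M.round(2),(c*1e3).round(2),"t%.2f"%bot.get_time_s(),flush=True)
    if n>15 or bot.get_time_s()>48: print("ABORT");break
st("end %.1f"%a); O=np.array(bot.get_orientation()); print(np.rad2deg(np.arctan2(O[1,0],O[0,0])))
json.dump(dict(a=a,c=c.tolist(),Mz0=Mz0),open("s.json","w"))
E
python3 turn.py
```

```text
start [ 0.2  0.3 -2.3] [ 0.01  0.01 -0.01] 15.55
15.4 [ 0.2  0.3 -2.5] [ 0.04 -0.01 -0.03] [ 515.55 -458.73   99.5 ] t16.65
20.4 [-0.1 -0.1 -2.6] [ 0.   -0.02  0.01] [ 515.55 -458.73   99.5 ] t18.02
25.4 [ 0.   0.5 -2.1] [-0.01  0.03  0.02] [ 515.55 -458.73   99.5 ] t19.40
30.4 [ 0.4  0.  -2.1] [-0.02  0.    0.  ] [ 515.55 -458.73   99.5 ] t20.77
35.4 [ 0.1  0.4 -2.3] [-0.    0.   -0.02] [ 515.55 -458.73   99.5 ] t22.15
? 37.4 -0.075 [ 0.2 -0.5 -2.4]
? 38.4 -0.176 [ 0.4 -0.8 -3. ]
end 38.4 t23.27 p [ 515.54 -458.79   99.53] F [ 0.74 -0.35 -2.71] M [-0.238 -0.134 -0.159] op 0.0288
38.39255099453864
```

```bash
cat > lift.py <<'E'
from h import *
c=np.array([.51555,-.45873,.0995]); Mz0=-.01
bot.move_ptp(c,R(39.4)); bot.hold(.1); F,M,p=rd(8); print("stop 39.4",F.round(1),M.round(3))
a=30.4; bot.move_ptp(c,R(35)); bot.move_ptp(c,R(a)); bot.hold(.1); F,M,p=rd(8); print("eased",F.round(1),M.round(3))
z=c[2]
while z<.0995+.078:
    z+=.001 if z<.1045 else .006
    c[2]=z; hit=bot.move_linear(c,feed=.02 if z<.1045 else .04,f_stop=7); F,M,p=rd(4)
    print("z%.1f"%(p[2]*1e3),hit,F.round(1),M.round(2),"t%.2f"%bot.get_time_s(),flush=True)
    if F[2]<-8: print("LOCKED?"); break
    f=F.copy(); f[2]=0; n=np.linalg.norm(f)
    if n>1.2: c=c+f/n*min(.00015*n,.0006)
st("end"); print(c)
E
python3 lift.py
```

```text
stop 39.4 [ 0.6 -1.1 -2.7] [-0.301 -0.141 -0.323]
eased [-0.1 -0.  -2.2] [0.016 0.034 0.002]
z100.6 False [-0.1  0.2 -2.2] [-0.    0.01  0.  ] t24.64
z101.6 False [-0.1 -0.1 -2.7] [ 0.03  0.02 -0.04] t24.93
z102.6 False [ 0.1 -0.2 -1.9] [-0.01  0.01 -0.03] t25.21
z103.6 False [ 0.4  0.4 -2.3] [-0.01  0.02  0.01] t25.49
z104.6 False [ 0.1  0.2 -2. ] [ 0.02  0.02 -0.  ] t25.77
z111.0 False [-0.4 -0.1 -2.7] [-0.01 -0.02 -0.02] t26.11
z116.9 False [ 0.3  0.2 -2.1] [ 0.01  0.03 -0.01] t26.44
z122.9 False [-0.2 -0.3 -2.1] [-0.02  0.01 -0.01] t26.77
z128.9 False [-0.  -0.4 -2.4] [ 0.01 -0.01  0.03] t27.11
z134.9 False [-0.1 -0.2 -2. ] [-0.01  0.02  0.  ] t27.44
z140.9 False [-0.2 -0.  -2.4] [0.04 0.01 0.  ] t27.77
z146.8 False [-0.1  0.6 -2.6] [-0.01 -0.02 -0.03] t28.11
z152.9 False [-0.1  0.1 -2.6] [ 0.01 -0.02 -0.01] t28.44
z158.9 False [-0.2  0.2 -2. ] [ 0.01 -0.01  0.01] t28.77
z164.9 False [-0.1  0.4 -2.3] [ 0.01  0.   -0.01] t29.11
z170.9 False [ 0.3  0.6 -2.1] [ 0.04  0.02 -0.02] t29.44
z176.9 False [ 0.4 -0.1 -2.3] [-0.   -0.    0.02] t29.77
z182.9 False [-0.3 -0.4 -2.3] [-0.   -0.    0.02] t30.11
end t30.11 p [ 515.69 -458.79  182.78] F [ 0.62 -0.63 -2.61] M [0.003 0.05  0.023] op 0.0286
[ 0.51555 -0.45873  0.1825 ]
```

```bash
cat > place.py <<'E'
from h import *
bot.move_linear([.51555,-.45873,.205],feed=.1)
t=np.array([.4975,-.194,.205]); bot.move_linear(t,feed=.15); st("over")
d=bot.capture("scene"); cv2.imwrite("pics/over.png",d["image"][:,:,::-1])
t[2]=.062; bot.move_linear(t,feed=.07); bot.hold(.1); F,M,p=rd(10); w=F[2]; print("w",w,p)
while t[2]>.046:
    t[2]-=.0005; bot.move_linear(t,feed=.01); F,M,p=rd(5)
    if F[2]-w>1.2: print("touch",F.round(1),M.round(2),p.round(4)); break
bot.hold(.1); st("set")
E
python3 place.py
```

```text
over t32.40 p [ 497.38 -194.82  204.85] F [ 0.65 -0.21 -1.86] M [-0.014  0.016  0.012] op 0.0284
w -2.331612646185726 [ 0.49761903 -0.19405425  0.06219711]
touch [-1.3  0.6  4.1] [0.23 0.46 0.01] [ 0.4977 -0.194   0.0524]
set t40.76 p [ 497.68 -194.08   52.35] F [-2.36  0.41  5.76] M [0.2   0.465 0.047] op 0.0287
```

View pics/over.png

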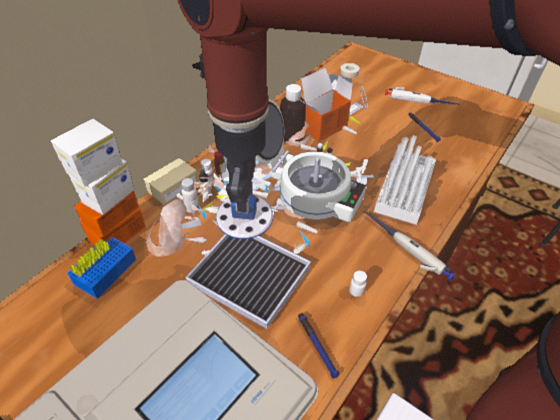

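The picture shows the bare shaft in the bowl at (317,172), and the rotor held level at (243,212) over the tray. Both bottles are still in place. It touched down at the expected height, so I'll release and retreat.

Run:
```python
from h import *
bot.move_linear([.4975,-.194,.0525],feed=.01); F,M,p=rd(6); print(F.round(1))
bot.gripper_to(.038,20); bot.gripper_to(.055); st("open")
bot.move_linear([.4975,-.194,.2],feed=.1); 
bot.move_ptp([.38,-.45,.25],R(30.4)); st("away")
tl=[]
for c in("scene","top"):
    d=bot.capture(c); W=cloud(d); im=d["image"].astype(int); np.savez(c+"2.npz",**d)
    near=np.hypot(W[...,0]-.4975,W[...,1]+.194)<.05
    B=W[near&(im[...,2]>im[...,0]+30)&(im[...,2]>im[...,1]+15)]; T=B[B[:,2]>np.percentile(B[:,2],95)-.008]
    print(c,"hubtop",len(T),cv2.minAreaRect((T[:,:2]*1000).astype(np.float32)),T[:,2].mean())
    D=W[near&(W[...,2]>.026)&(W[...,2]<.04)]; 
    if len(D): print(" disc",cv2.minEnclosingCircle((D[:,:2]*1000).astype(np.float32)), np.linalg.lstsq(np.c_[D[:,:2]-D[:,:2].mean(0),np.ones(len(D))],D[:,2],rcond=None)[0].round(4))
    tr=(abs(W[...,0]-.4975)<.13)&(abs(W[...,1]+.194)<.12)&(im.max(-1)<70)&(W[...,2]<.02)&(W[...,2]>.004)
    print(" mat",cv2.minAreaRect((W[tr][:,:2]*1000).astype(np.float32)))
    for b in("bottle_white_mid","bottle_standard_mid"): print(b,[(np.round(r["xyz"],3).tolist(),round(r["conf"],2)) for r in bot.search_frame(c,b)[:2]])
    u,v=map(int,proj(d,[.4975,-.194,.02])); u=min(max(u,130),430);v=min(max(v,130),290)
    tl.append(cv2.resize(d["image"][v-130:v+130,u-130:u+130,::-1],(400,400)))
cv2.imwrite("pics/fin.png",np.hstack(tl))
```

```text
[-0.4 -0.1  0.5]
open t41.62 p [ 497.52 -193.99   52.51] F [ 0.5  -0.19  0.08] M [ 0.019 -0.027 -0.059] op 0.0548
away t44.35 p [ 381.34 -448.39  249.61] F [ 0.28  0.41 -0.12] M [0.075 0.024 0.008] op 0.0550
scene hubtop 201 ((498.70709228515625, -193.2674560546875), (40.10436248779297, 29.876930236816406), 31.992355346679688) 0.06882928395801725
 disc ((497.5767822265625, -193.9358673095703), 49.8478889465332) [ 0.0125 -0.0107  0.0322]
 mat ((497.8083801269531, -194.96279907226562), (179.22447204589844, 151.50193786621094), 6.035243034362793)
bottle_white_mid [([0.302, -0.286, 0.036], 0.85)]
bottle_standard_mid [([0.714, -0.251, 0.052], 0.64)]
top hubtop 176 ((498.251708984375, -194.37921142578125), (39.768592834472656, 29.240812301635742), 29.781457901000977) 0.06803798850747866
 disc ((497.5314636230469, -193.97219848632812), 49.894683837890625) [0.0008 0.0027 0.0309]
 mat ((496.362548828125, -192.66336059570312), (181.29959106445312, 154.70254516601562), 5.461755752563477)
bottle_white_mid []
bottle_standard_mid [([0.713, -0.257, 0.063], 0.81)]
```

View pics/fin.png

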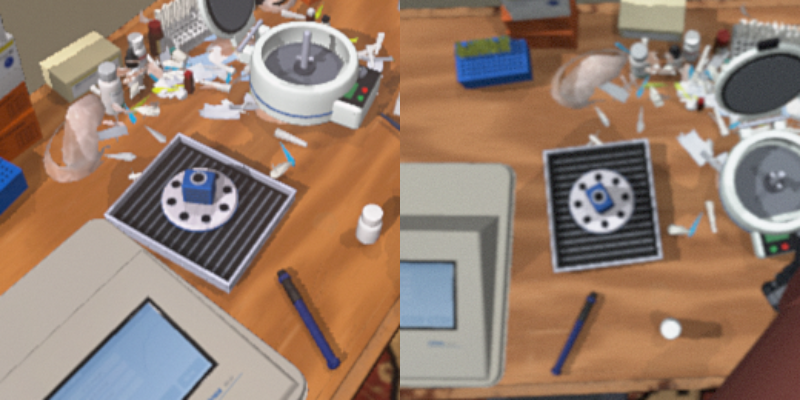

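The rotor stands upright and centred in the tray, at (200,197) in the left half and (600,202) in the right. Both bottles are standing where they were.

```bash
python3 -c "
from cell import bot
bot.job_done(); print(bot.get_time_s())"
```

```text
the job is handed in; nothing more can be done
the job is handed in; nothing more can be done
```

The rotor is off the drive shaft and standing upright in the middle of the wash tray. I handed the job in at about 44.5 s.

- **Turning:** I gripped the hub, lifted it about 1.4 mm and centred it in the bore play. I then turned it about 25° anticlockwise until the stop showed. The highest torque I measured there was about 0.32 N m, slightly above the 0.2–0.3 N m needed to feel it and well under the 0.6 N m limit.
- **Removal:** I eased it back about 6° from the stop and drew it straight up. The upward force stayed at the rotor's weight (about 2.3 N), with no side load above about 0.7 N. The largest side force was about 7.6 N, while I was finding the bore centre.
- **Setting down:** It met the mat with about 6–8 N of contact force, which I relieved before opening the gripper.
- **Last checks:** Both cameras put the rotor within about 2 mm of the tray centre, and both show it standing upright. The scene camera's fit of the disc surface suggested a tilt of about 1°. The top camera's fit showed it flat, so I take that as noise.
- **Bottles:** Both stand where they were. The network missed the white bottle in the last top view, but it is plain in the picture and the scene camera found it in place.
- **What didn't work:** My first attempt to centre the rotor with `f_stop` was useless because noise triggered it. I used stepped moves with averaged forces instead.

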